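Sort the snuff boxes and lock the good ones in the turning deposit drum

ROBOT

A 7-joint arm with a two-finger parallel gripper is mounted at the origin on the work surface. World frame = base frame: x ahead of the robot, y to its left, z up, the work surface at z = 0. Lengths are in m, angles in rad, forces in N, time in s.
With the tool pointing down it reaches from about 0.4 to 0.85 m from the base axis. Payload 10.4 kg.
Tool frame: the origin (TCP) lies on the front face of the gripper's body, between the roots of the fingers; the fingertips stand 70 mm ahead of it and the grasp point (between the pads) lies 51 mm ahead of it; z points along the fingers, y is the line along which they close (so a half turn about z gives the same grasp; the last joint's range is limited). The gripper opens to 87 mm and grips with 3 to 60 N. Pads are 19 mm wide; open, the fingers measure 117 mm over their backs; the gripper's body (75 mm by 190 mm) begins 51 mm behind the grasp point.
Start: joints at [1.08, 0.332, -0.065, 1.46, 0.022, 1.35, -0.088], TCP at [0.282, -0.558, 0.292] pointing down, gripper open.
Joint ranges: [-2.6, 2.6], [-0.5, 2.12], [-1.47, 1.34], [0.16, 2.42], [-1.27, 4.41], [0.06, 2.06], [-2.6, 2.6]. Speed limits (rad/s): [2.22, 2.22, 2.79, 2.79, 3.14, 3.14, 3.14].

INTERFACE

Orientations are given as a rotation vector (axis times angle).
In Python, from station import arm gives the robot as it stands.
- The arm moves only by the shell command python3 -m jog 'ROWS' [OPENING]. ROWS is JSON, a list that holds one entry, the list of rows, each a list of 4 numbers: the shift along the tool's x, y, z each as a share of 0.03 m, from -1 to 1, then the turn about the tool's z as a share of 6 degrees, from -1 to 1. A call has 1 to 20 rows; each row shifts and turns the commanded pose from where the row before left it, along the tool's axes as they then stand; what a row does not reach is not made up. A row lasts 1/8 s, in which the tool goes at most 62.5 mm and 10.7 degrees, less where a joint would pass 70% of its speed; a pose out of reach is approached as far as the arm can. A call with a number of a shift or a turn outside -1 to 1 is refused whole. A call with a gripper value outside its range is refused whole. OPENING is the opening, from 0 (shut) to 1 (fully open), set as the call begins (- or left out, the last holds). The fingers move at their own pace and stop on an object; the grip force is fixed at half the most. Time passes only in rows, so rows that do not move let the fingers close. It gives the time, the measured TCP pose, the force, the opening and the grip force at its end, in the units of the state.
- arm.state(): the state, without advancing time (a new reading comes with each control period).
- arm.get_image(name): name is "scene" or "top" or "wrist"; returns a dict with "frame" (384x512x3 uint8, red, green, blue), "z_map" (384x512 float32, m along the optical axis (not along the pixel's ray), 0 where there is no reading), "fx", "fy", "cx", "cy" (pixels), "R" (3x3) and "t" (3): a world point X has camera coordinates R X + t; the wrist camera has in their place "T_tool_cam" (4x4, takes a point from camera to tool coordinates, whose origin is the TCP and whose axes are the flange's). Camera axes: x right, y down, z forward; pixel columns grow to the right and rows downward; lengths in m; the calibration is good to about 2 mm. The wrist camera is an equidistant fisheye: a pixel r from the principal point sees the ray r / f radians off the axis. A picture is of the moment at which its call begins: read the wrist's pose just before it.
- arm.hand_in(): hands the job in; it is judged then, once.
The state is a dict: "clock": time; "qpos": joint angles; "joint_vel": joint speeds; "joint_efforts": joint torques, N m; "ee_pos": TCP position; "ee_rot": TCP orientation; "ft_force": force on the tool from outside, world axes, zero at the start; "torque": the same for the moment, N m; "gripper_width": finger opening in m; "grasp_force": force on a finger pad.
Only numpy, scipy, OpenCV 4.12 (cv2) and the standard library are available. Lean on these libraries where they do the work, as an engineer would, in place of code of your own. Each camera call takes 0.05 s, during which the arm holds its last target. There are 200 camera calls.

TASK

Lock the snuff boxes away: for each one without a red sticker, pull up the drum's spring plunger, turn the lid until the window bares an empty green pocket, let the pin snap into its hole, and only then lay the box inside, one to a pocket (any order). Every box with red stickers goes into the open maroon tin instead. When all are stowed, turn the lid back over the blank steel deck (yellow mark) with the pin snapped home there, and leave the other things on the table undisturbed.

Things in the scene. Friction and masses are not known exactly. Their poses are not given: they have to be found in the camera images.
- drum: Fixed octagonal deposit drum, 264 mm across flats (286 mm across corners), rim top 54 mm high, standing at any yaw. Origin: on its vertical axis at table level. Partitions along its x and y axes (6 mm thick, tops at 52 mm) divide it into quarters; walls inside at 112 mm from the axis, brass hub of 18 mm radius in the middle. One quarter is a blank steel deck, three are open green pockets.
- lid (a joint): Angle (rad, -0.12 to 4.83, positive counter-clockwise from above) of the drum's flat blue turning lid, underside 54.5, top 59.5 mm above the table, central brass boss up to 68 mm. One quarter is cut out, the window. At 0 it is over the blank deck (drum x>0, y>0; yellow mark outside), at 1.571 over pocket 1, 3.142 pocket 2, 4.712 pocket 3; only these have pin holes. Turns with about 0.06 N m.
- plunger (a joint): Lift of the lid's spring plunger, m: 0 = pin fully home in a hole, about 0.011 = pin resting on the rim between holes, 0.022 = end of travel. Spring about 8 N when home, 13 N at full lift. Let go within about 3 mm to either side of a hole, the pin's round tip finds it.
- knob (a point): Centre of the plunger's round black pull knob, 30 mm diameter, 28 mm tall, axis vertical, 95.5 mm above the table when home. It rides on the lid 122 mm from the drum axis, opposite the middle of the window (drum-frame angle 225 deg + lid angle). It spins freely on its pin, so the gripper's yaw need not change while carrying it round the axis.
- tin_floor (a point): Middle of the inner floor (3 mm above the table) of the open maroon tin box, fixed, 200 mm (its x) x 130 mm (its y) outside, walls 3 mm thick and 60 mm high; its domed lid stands open along its +y edge, leaning outward, reaching up to about 150 mm. This is the reject bin.
- pocket1 (a point): A good spot on the green floor (6 mm above the table) of the drum's pocket 1, the quarter at drum x<0, y>0; 47 mm from the axis along both drum axes, clear of all walls by 44 mm.
- pocket2 (a point): A good spot on the green floor (6 mm above the table) of the drum's pocket 2, the quarter at drum x<0, y<0; 47 mm from the axis along both drum axes, clear of all walls by 44 mm.
- pocket3 (a point): A good spot on the green floor (6 mm above the table) of the drum's pocket 3, the quarter at drum x>0, y<0; 47 mm from the axis along both drum axes, clear of all walls by 44 mm.
- good0_c (a point): small pewter grey snuff box, 72 mm (its x) x 36 mm (its y) x 32 mm high (its z), 0.11 to 0.22 kg, accepted: no red sticker, a cream plate on top. Starts flat on the table, long side roughly along world x. This point is its centre, 16 mm above its underside. May be absent.
- good1_c (a point): small brass snuff box, 72 mm (its x) x 36 mm (its y) x 32 mm high (its z), 0.11 to 0.22 kg, accepted: no red sticker, a cream plate on top. Starts flat on the table, long side roughly along world x. This point is its centre, 16 mm above its underside. May be absent.
- good2_c (a point): small copper snuff box, 72 mm (its x) x 36 mm (its y) x 32 mm high (its z), 0.11 to 0.22 kg, accepted: no red sticker, a cream plate on top. Starts flat on the table, long side roughly along world x. This point is its centre, 16 mm above its underside. May be absent.
- bad0_c (a point): small pewter grey snuff box, 72 mm (its x) x 36 mm (its y) x 32 mm high (its z), 0.11 to 0.22 kg, rejected: round red stickers on its top and long sides. Starts flat on the table, long side roughly along world x. This point is its centre, 16 mm above its underside. May be absent.
- bad1_c (a point): small brass snuff box, 72 mm (its x) x 36 mm (its y) x 32 mm high (its z), 0.11 to 0.22 kg, rejected: round red stickers on its top and long sides. Starts flat on the table, long side roughly along world x. This point is its centre, 16 mm above its underside. May be absent.
- bad2_c (a point): small copper snuff box, 72 mm (its x) x 36 mm (its y) x 32 mm high (its z), 0.11 to 0.22 kg, rejected: round red stickers on its top and long sides. Starts flat on the table, long side roughly along world x. This point is its centre, 16 mm above its underside. May be absent.
- candlestick: Bystander, loose, not to be disturbed: silver candlestick, 115 mm tall, 70 mm foot; origin at the middle of its underside.
- brooch: Bystander, loose, not to be disturbed: round shell cameo brooch, 52 mm, 12 mm thick; origin at the middle of its underside.
- watch: Bystander, loose, not to be disturbed: tarnished gold pocket watch lying flat, 52 mm, 14 mm thick; origin at the middle of its underside.
- loupe: Bystander, loose, not to be disturbed: magnifying glass with wooden handle lying flat, 128 mm long; origin at the middle of its underside.
- box_key: Bystander, loose, not to be disturbed: brass deposit-box key lying flat, about 90 mm long; origin at the middle of its underside.
- ring_box: Bystander, loose, not to be disturbed: purple ring box, 60 x 60 x 45 mm; origin at the middle of its underside.
There are look-alikes about, which are no part of the job. What is shaped like the part that bears bad1_c but blue or pink is not meant.

How it is judged:
On the way, in this order (a step that is already met when the one before it is completed fails the run):
1. the plunger is pulled clear of its hole (value of joint plunger above 0.009 m), for 0.1 s.
2. the lid is turned to a pocket and the pin has snapped into that hole (value of joint plunger below 0.0025 m and (value of joint lid between 1.5408 and 1.6008 rad or value of joint lid between 3.1116 and 3.1716 rad or value of joint lid between 4.6824 and 4.7424 rad)), for 0.2 s.
3. every good snuff box lies in a pocket of its own, with the pin home in a pocket's hole (all of step 2 and horizontal distance between each of good0_c, good1_c, good2_c and drum below 0.112 m and z of each of good0_c, good1_c, good2_c in the frame of drum below 0.045 m and ((x of good0_c in the frame of drum above 0 m and x of good1_c in the frame of drum below 0 m) or (x of good1_c in the frame of drum above 0 m and x of good0_c in the frame of drum below 0 m) or (y of good0_c in the frame of drum above 0 m and y of good1_c in the frame of drum below 0 m) or (y of good1_c in the frame of drum above 0 m and y of good0_c in the frame of drum below 0 m)) and ((x of good0_c in the frame of drum above 0 m and x of good2_c in the frame of drum below 0 m) or (x of good2_c in the frame of drum above 0 m and x of good0_c in the frame of drum below 0 m) or (y of good0_c in the frame of drum above 0 m and y of good2_c in the frame of drum below 0 m) or (y of good2_c in the frame of drum above 0 m and y of good0_c in the frame of drum below 0 m)) and ((x of good1_c in the frame of drum above 0 m and x of good2_c in the frame of drum below 0 m) or (x of good2_c in the frame of drum above 0 m and x of good1_c in the frame of drum below 0 m) or (y of good1_c in the frame of drum above 0 m and y of good2_c in the frame of drum below 0 m) or (y of good2_c in the frame of drum above 0 m and y of good1_c in the frame of drum below 0 m))), for 0.2 s.
At the end, for the whole second after the job is handed in: Every good box lies down inside the drum (centre less than 45 mm above the table and within 112 mm of the axis), no two in the same quarter; every red-stickered box lies in the tin, centre below its rim; the lid is at 0 within 0.03 rad with the plunger home (lift under 2.5 mm) (horizontal distance between each of good0_c, good1_c, good2_c and drum below 0.112 m and z of each of good0_c, good1_c, good2_c in the frame of drum below 0.045 m and ((x of good0_c in the frame of drum above 0 m and x of good1_c in the frame of drum below 0 m) or (x of good1_c in the frame of drum above 0 m and x of good0_c in the frame of drum below 0 m) or (y of good0_c in the frame of drum above 0 m and y of good1_c in the frame of drum below 0 m) or (y of good1_c in the frame of drum above 0 m and y of good0_c in the frame of drum below 0 m)) and ((x of good0_c in the frame of drum above 0 m and x of good2_c in the frame of drum below 0 m) or (x of good2_c in the frame of drum above 0 m and x of good0_c in the frame of drum below 0 m) or (y of good0_c in the frame of drum above 0 m and y of good2_c in the frame of drum below 0 m) or (y of good2_c in the frame of drum above 0 m and y of good0_c in the frame of drum below 0 m)) and ((x of good1_c in the frame of drum above 0 m and x of good2_c in the frame of drum below 0 m) or (x of good2_c in the frame of drum above 0 m and x of good1_c in the frame of drum below 0 m) or (y of good1_c in the frame of drum above 0 m and y of good2_c in the frame of drum below 0 m) or (y of good2_c in the frame of drum above 0 m and y of good1_c in the frame of drum below 0 m)) and x of bad0_c in the frame of tin_floor between -0.1 and 0.1 m and y of bad0_c in the frame of tin_floor between -0.065 and 0.065 m and z of each of bad0_c, bad1_c, bad2_c in the frame of tin_floor below 0.055 m and x of bad1_c in the frame of tin_floor between -0.1 and 0.1 m and y of bad1_c in the frame of tin_floor between -0.065 and 0.065 m and x of bad2_c in the frame of tin_floor between -0.1 and 0.1 m and y of bad2_c in the frame of tin_floor between -0.065 and 0.065 m and value of joint plunger below 0.0025 m and value of joint lid between -0.03 and 0.03 rad); the robot touches nothing.
It fails at once if the gripper reaches down through the window into the drum while the pin is out of its holes (horizontal distance between the grasp point and drum below 0.1 m and z of the grasp point in the frame of drum below 0.05 m and value of joint plunger above 0.005 m).
It fails at once if another thing on the table is disturbed (moved over 30 mm) (distance of any of candlestick, brooch, watch, loupe, box_key, ring_box from where it was at the start of the episode above 0.03 m).
Of good0, good1, good2 only 2 to 3 are there at a start; the rules pass over those that are not, and their reading is None.
Of bad0, bad1, bad2 only 1 to 2 are there at a start; the rules pass over those that are not, and their reading is None.
At some moment in a run one of good0, good1, good2, bad0, bad1, bad2 may be knocked a few centimetres aside while the robot is not near it.
Once in a run the grip may slacken for a moment while it holds something.
It also fails if it takes over 210 s, if anything falls off the work surface, if the arm or the gripper's body presses on something with over 40 N, if the wrist force passes 120 N, or if a joint passes its speed limit or range.

## Working session

There is one attempt and no reset: what is moved stays moved. The work goes in short steps, Python scripts to look and compute and a shell command to move; the robot and the scene stay as the last step left them, time stands still between calls to the robot, and variables do not carry over. Pictures are saved under pics/ and viewed, at most 14 in all, crops included, and the job is handed in when it is done.

```bash
ls; mkdir -p pics; python3 - <<'E'
from station import arm
import cv2,numpy as np
print(arm.state())
for n in ("scene","top"):
    d=arm.get_image(n); np.savez(f"pics/{n}0.npz",**d)
    print(n,d["fx"],d["fy"],d["cx"],d["cy"],d["R"],d["t"])
    cv2.imwrite(f"pics/{n}0.png",cv2.resize(d["frame"][:,:,::-1],(800,600),interpolation=cv2.INTER_CUBIC))
E
```

```text
pics
{'clock': 0.0, 'qpos': array([ 1.08039111,  0.33289509, -0.06472192,  1.46094729,  0.02156888,
        1.34990187, -0.0885363 ]), 'joint_vel': array([ 5.78649294e-06,  1.97030288e-03,  1.55645457e-04,  3.40932471e-04,
        2.01396904e-03, -3.10908138e-04, -8.34374876e-04]), 'joint_efforts': array([ 6.33471882e-04, -6.23250961e+01,  2.50170229e-02, -3.89888620e+01,
       -6.13421900e-02,  4.00051929e-02,  1.33434278e-04]), 'ee_pos': array([ 0.28171585, -0.55758013,  0.29143656]), 'ee_rot': array([-3.05467295e+00, -7.27815602e-01,  5.76348107e-04]), 'ft_force': array([-0.08431243,  0.08840996,  0.31404659]), 'torque': array([-0.04218093,  0.01912356,  0.00296604]), 'grasp_force': 0.0, 'gripper_width': 0.08720691256948017}
scene 443.5197329906385 443.5197329906385 255.466098953297 198.58008797419473 [[-0.07821322  0.99693203  0.00303639]
 [ 0.6706535   0.05486844 -0.73973869]
 [-0.7376358  -0.05582097 -0.6728874 ]] [ 0.04451717 -0.28292392  1.59451517]
top 498.6839856155376 498.6839856155376 258.8932033553327 185.61331517846418 [[ 0.00333158 -0.99991728  0.01242283]
 [-0.99374936 -0.00469673 -0.11153544]
 [ 0.11158456 -0.01197359 -0.99368281]] [0.00692865 0.51735408 1.28261405]
```

View pics/top0.png

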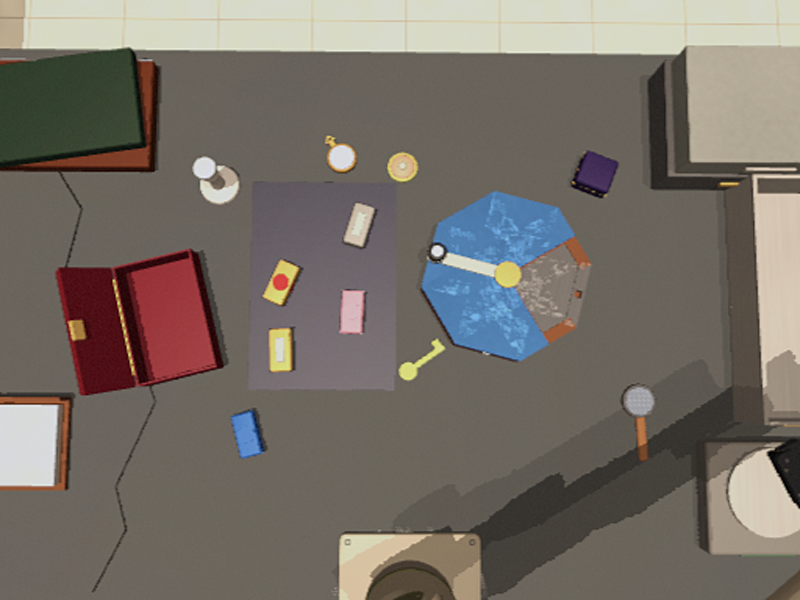

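View pics/scene0.png

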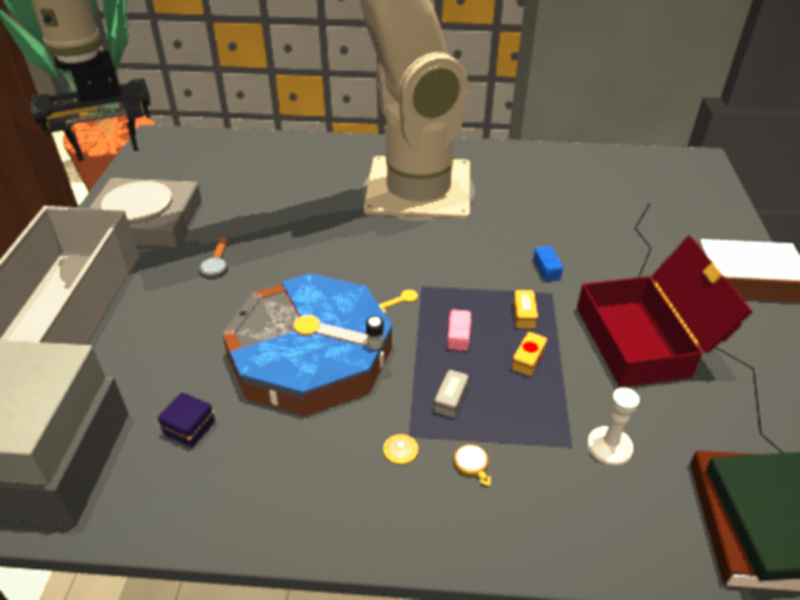

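```bash
cat > h.py <<'E'
from station import arm
import numpy as np, cv2
from scipy.spatial.transform import Rotation as Ro
def cloud(d):
    v,u=np.mgrid[0:384,0:512]; z=d["z_map"]
    c=np.stack([(u-d["cx"])/d["fx"]*z,(v-d["cy"])/d["fy"]*z,z],-1)
    return (c-d["t"])@d["R"]
def ray(d,u,v,h):
    r=np.array([(u-d["cx"])/d["fx"],(v-d["cy"])/d["fy"],1])@d["R"]; o=-d["t"]@d["R"]
    return o+r*(h-o[2])/r[2]
def blobs(d,mask,zlo,zhi,amin=60):
    """components of mask within a height band: centre, long-side yaw deg, sides, colour"""
    P=cloud(d); m=(mask&(P[...,2]>zlo)&(P[...,2]<zhi)&(d["z_map"]>0)).astype(np.uint8)
    n,l,s,c=cv2.connectedComponentsWithStats(m)
    out=[]
    for i in range(1,n):
        if s[i,4]<amin: continue
        q=P[l==i]; (cx,cy),(w,h),a=cv2.minAreaRect((q[:,:2]*1000).astype(np.float32))
        if w<h: w,h,a=h,w,a+90
        out.append((np.round([cx/1e3,cy/1e3,np.median(q[:,2])],4),round((a+90)%180-90,1),round(w),round(h),np.median(d["frame"][l==i],0),np.round(c[i])))
    return out
def yaw():  # heading of the tool x axis, deg
    R=Ro.from_rotvec(arm.state()["ee_rot"]).as_matrix(); return np.degrees(np.arctan2(R[1,0],R[0,0])),R
def to(x,y,z,ya=None):
    """grasp-point target: shares along tool axes (no turn), then turn shares"""
    s=arm.state(); a,R=yaw(); g=s["ee_pos"]+R[:,2]*.051
    d=R.T@(np.array([x,y,z])-g)/.03
    t=None if ya is None else -((ya-a+90)%180-90)/6
    print("grasp",g.round(4),"yaw",round(a,1),"tilt",R[:,2].round(3),"rows dxyz",d.round(2),"turn",t)
E
python3 - <<'E'
from h import *
d=dict(np.load("pics/top0.npz"))
for b in blobs(d,np.ones((384,512),bool),.022,.042): print(*b)
print("lid")
hsv=cv2.cvtColor(d["frame"],cv2.COLOR_RGB2HSV)
blue=(hsv[...,0]>95)&(hsv[...,0]<125)&(hsv[...,1]>100)
for b in blobs(d,blue,.05,.07,500): print(*b)
yel=(hsv[...,0]>20)&(hsv[...,0]<34)&(hsv[...,1]>120)
for b in blobs(d,yel,.055,.08,30): print(*b)
print("knob");
for b in blobs(d,np.ones((384,512),bool),.1,.125,20): print(*b)
E
```

```text
[0.82   0.5703 0.0342] -90.0 257 192 [117.  54.  33.] [74. 87.]
[ 0.6102 -0.5141  0.0322] 17.7 610 126 [84. 75. 66.] [456. 161.]
[ 0.7104 -0.2977  0.0359] 29.5 79 43 [42. 27. 36.] [375. 115.]
[0.6299 0.0886 0.0315] -16.9 72 36 [204. 190. 172.] [229. 144.]
[0.4849 0.3409 0.0318] 12.5 200 7 [39.  7.  8.] [132. 199.]
[0.4854 0.4556 0.0325] -17.5 225 100 [42.  8. 11.] [ 88. 197.]
[0.5305 0.2189 0.0313] -23.9 73 37 [215. 194. 104.] [179. 180.]
[0.4814 0.0992 0.0314] -2.3 72 37 [215. 182. 187.] [225. 199.]
[0.4173 0.217  0.0318] 0.9 71 37 [216. 211. 118.] [179. 224.]
[0.2602 0.6256 0.032 ] 0.2 129 96 [216. 218. 218.] [ 18. 284.]
[0.278  0.2701 0.0319] 15.4 73 37 [ 90.  137.5 202. ] [157. 278.]
[ 0.1813 -0.4803  0.0318] -0.9 177 8 [54. 49. 43.] [449. 316.]
[0.0581 0.0126 0.0316] -78.4 119 31 [69. 59. 49.] [257. 364.]
lid
[ 0.616  -0.1577  0.0594] 75.8 224 120 [ 80. 127. 175.] [322. 147.]
[ 0.4774 -0.1201  0.0595] 74.9 222 122 [ 83. 130. 179.] [308. 200.]
[ 0.54   -0.1588  0.0677] -5.5 41 40 [216. 202. 110.] [325. 174.]
knob
[ 0.7637 -0.4591  0.1117] 38.2 241 118 [69. 65. 56.] [441.  85.]
[0.703  0.3313 0.1146] -58.6 35 34 [216. 219. 221.] [131. 108.]
[ 0.7047 -0.6058  0.1051] -86.5 44 3 [64. 60. 52.] [505. 109.]
[ 0.5004 -0.5817  0.1087] -1.8 400 78 [138. 124. 109.] [488. 190.]
[ 0.5709 -0.0392  0.1094] -42.3 29 27 [91. 82. 95.] [279. 161.]
[0.4455 0.4977 0.1124] 14.3 200 21 [78. 14. 21.] [ 59. 211.]
[0.0619 0.0285 0.1116] -65.5 80 13 [85. 73. 57.] [251. 372.]
[ 0.0533 -0.0484  0.1114] 47.5 36 3 [83. 71. 56.] [282. 376.]
```

```bash
python3 - <<'E'
from h import *
d=dict(np.load("pics/top0.npz")); P=cloud(d); f=d["frame"].astype(int)
red=(f[...,0]>2.2*f[...,1])&(P[...,0]>.3)&(P[...,0]<.65)&(P[...,1]>.25)&(P[...,1]<.6)
for b in blobs(d,red,-.002,.008,300): print("floor",*b)
for b in blobs(d,red,.055,.064,20): print("rim",*b)
to(.5709,-.0392,.22,0)
E
```

```text
floor [0.4705 0.4116 0.0031] 14.2 192 113 [155.  56.  61.] [107. 204.]
rim [0.5188 0.3514 0.0593] 28.3 139 33 [144.  50.  54.] [124. 181.]
rim [0.5225 0.4855 0.0606] -8.2 68 22 [78.5 17.  24. ] [ 73. 179.]
rim [0.4365 0.4687 0.0621] 13.5 42 5 [74.  9. 18.] [ 78. 214.]
rim [0.416  0.3253 0.0597] 5.8 59 10 [164.  62.  67.] [134. 224.]
rim [0.3779 0.3635 0.059 ] -76.0 49 3 [152.   57.5  59.5] [118. 239.]
rim [0.3695 0.4304 0.0591] -76.9 40 19 [119.5  40.5  43.5] [ 89. 243.]
grasp [ 0.2817 -0.5576  0.2405] yaw 26.8 tilt [-0.001  0.001 -1.   ] rows dxyz [ 16.4  -11.07   0.7 ] turn 4.467196117898374
```

```bash
python3 -m jog '[[[0.5,-0.33,0,0],[1,-0.67,0,0],[1,-0.67,0,0],[1,-0.67,0,0],[1,-0.67,0,0],[1,-0.67,0,0],[1,-0.67,0,0],[1,-0.67,0,0],[1,-0.67,0,0],[1,-0.67,0,0],[1,-0.67,0,0],[1,-0.67,0,0],[1,-0.67,0,0],[1,-0.67,0,0.9],[0,0,0,0.9],[0,0,0,0.9],[0,0,0,0.9],[0,0,0,0.87],[0,0,0,0]]]' 0.7; python3 -c "
from h import *
to(.5709,-.0392,.097,0)"
```

```text
clock: 2.48
ee_pos: [0.5208, -0.132, 0.2922]
ee_rot: [3.141, 0.002, -0.0]
ft_force: [-0.3, 0.1, -0.4]
gripper_width: 0.0611
grasp_force: 0.0
grasp [ 0.5208 -0.132   0.2412] yaw 0.1 tilt [-0. -0. -1.] rows dxyz [ 1.67 -3.09  4.81] turn 0.012789678973248897
```

```bash
python3 -m jog '[[[0.55,-1,0,0],[0.55,-1,0,0],[0.57,-1,0.5,0],[0,-0.09,1,0],[0,0,1,0],[0,0,1,0],[0,0,0.8,0],[0,0,0.5,0],[0,0,0,0],[0,0,0,0]]]' 0.7; python3 - <<'E'
from h import *
to(.5709,-.0392,.097,0)
d=arm.get_image("top"); 
cv2.imwrite("pics/k1.png",cv2.resize(d["frame"][120:220,230:380,::-1],(750,500),interpolation=cv2.INTER_CUBIC))
E
```

```text
clock: 3.72
ee_pos: [0.5717, -0.0404, 0.1493]
ee_rot: [3.141, 0.0, 0.002]
ft_force: [1.0, -0.1, 0.3]
gripper_width: 0.0612
grasp_force: 0.0
grasp [ 0.5718 -0.0404  0.0983] yaw 0.0 tilt [ 0.001 -0.    -1.   ] rows dxyz [-0.03 -0.04  0.04] turn 0.002245213240575102
```

```bash
python3 -m jog '[[[0,0,0,0],[0,0,0,0],[0,0,0,0],[0,0,0,0],[0,0,0,0],[0,0,0,0]]]' 0; python3 -c "
from h import *
to(.5709,-.0392,.097,0)"
```

```text
clock: 4.53
ee_pos: [0.5713, -0.0403, 0.1484]
ee_rot: [-3.141, 0.0, -0.0]
ft_force: [0.1, 1.9, 0.9]
gripper_width: 0.0294
grasp_force: 30.0
grasp [ 0.5713 -0.0402  0.0974] yaw -0.0 tilt [ 0.  0. -1.] rows dxyz [-0.01 -0.03  0.01] turn -0.0011456234742415934
```

```bash
python3 -m jog '[[[0,0,-0.3,0],[0,0,-0.3,0],[0,0,0,0],[0,0,0,0]]]'; python3 - <<'E'
from h import *
c=np.array([.540,-.158]); a0=75.4
s=arm.state(); p=s["ee_pos"][:2]; print(p-c, np.degrees(np.arctan2(*(p-c)[::-1])),np.hypot(*(p-c)))
for st in (0,90):
    a=np.radians(a0+st+np.arange(0,91,10)); q=np.c_[np.cos(a),-np.sin(a)]*.122/.03
    print(np.diff(q,axis=0).round(2).tolist())
E
```

```text
clock: 5.03
ee_pos: [0.5709, -0.0402, 0.1658]
ee_rot: [-3.141, 0.0, 0.001]
ft_force: [1.3, 3.9, -11.6]
gripper_width: 0.0294
grasp_force: 30.0
[0.03092957 0.11775819] 75.28348432820492 0.12175232922685793
[[-0.7, -0.12], [-0.71, 0.0], [-0.7, 0.13], [-0.66, 0.25], [-0.61, 0.36], [-0.54, 0.46], [-0.45, 0.55], [-0.35, 0.62], [-0.24, 0.67]]
[[-0.12, 0.7], [0.0, 0.71], [0.13, 0.7], [0.25, 0.66], [0.36, 0.61], [0.46, 0.54], [0.55, 0.45], [0.62, 0.35], [0.67, 0.24]]
```

```bash
python3 -m jog '[[[-0.35,-0.06,0,0],[-0.35,-0.06,0,0],[-0.71,0,0,0],[-0.7,0.13,0,0],[-0.66,0.25,0,0],[-0.61,0.36,0,0],[-0.54,0.46,0,0],[-0.45,0.55,0,0],[-0.35,0.62,0,0],[-0.12,0.34,0,0],[-0.12,0.33,0,0],[0,0,0,0],[0,0,0,0],[0,0,0,0]]]'; python3 - <<'E'
from h import *
c=np.array([.540,-.158])
p=arm.state()["ee_pos"][:2]; print(np.degrees(np.arctan2(*(p-c)[::-1])),np.hypot(*(p-c)))
to(.4219,-.1272,.1145)
E
```

```text
clock: 6.78
ee_pos: [0.4224, -0.1276, 0.1661]
ee_rot: [-3.141, -0.001, 0.001]
ft_force: [-0.6, 0.2, -12.6]
gripper_width: 0.0296
grasp_force: 30.0
165.48335305017358 0.12145584761988318
grasp [ 0.4224 -0.1276  0.1151] yaw 0.0 tilt [-0.  0. -1.] rows dxyz [-0.02 -0.01  0.02] turn None
```

```bash
python3 -m jog '[[[0,0,0.2,0],[0,0,0.2,0],[0,0,0.19,0],[0,0,0,0],[0,0,0,0]]]'; python3 -m jog '[[[0,0,0,0],[0,0,0,0],[0,0,0,0],[0,0,0,0],[0,0,-1,0],[0,0,-1,0],[0,0,-1,0],[0,0,-1,0],[0,0,0,0],[0,0,0,0]]]' 0.7; python3 - <<'E'
from h import *
d=arm.get_image("top"); np.savez("pics/top1.npz",**d)
print("knob");
for b in blobs(d,np.ones((384,512),bool),.1,.125,20): print(*b)
for b in blobs(d,np.ones((384,512),bool),.025,.04,200): print(*b[:4])
cv2.imwrite("pics/t1.png",cv2.resize(d["frame"][:,:,::-1],(800,600),interpolation=cv2.INTER_CUBIC))
to(.630,.0886,.15,-16.9)
E
```

```text
clock: 7.4
ee_pos: [0.4223, -0.128, 0.1485]
ee_rot: [3.142, -0.0, -0.0]
ft_force: [-2.2, 0.7, -8.1]
gripper_width: 0.0291
grasp_force: 30.0
clock: 8.65
ee_pos: [0.4222, -0.128, 0.2681]
ee_rot: [3.142, -0.0, -0.0]
ft_force: [-0.4, 0.6, -0.5]
gripper_width: 0.0608
grasp_force: 0.0
knob
[ 0.7668 -0.4534  0.1122] 35.6 234 112 [69.  65.  56.5] [441.  84.]
[0.7032 0.3321 0.1144] 64.3 35 35 [216. 219. 221.] [131. 108.]
[ 0.5004 -0.5789  0.1085] -2.6 400 78 [195. 179. 160.] [487. 190.]
[0.4457 0.4979 0.1122] 14.5 200 23 [78. 14. 21.] [ 59. 210.]
[ 0.0624 -0.025   0.1123] 67.9 82 13 [85. 72. 57.] [272. 372.]
[0.0533 0.0493 0.1117] -48.2 38 3 [86. 72. 57.] [242. 376.]
[0.8204 0.5697 0.0341] 89.9 255 193
[ 0.5015 -0.5497  0.0328] 1.8 399 16
[0.6296 0.0885 0.0322] -17.1 72 36
[0.5304 0.2191 0.0316] -24.1 72 37
[0.4812 0.0991 0.0318] -2.3 72 36
[0.4172 0.2169 0.0321] 1.4 71 37
[0.2602 0.6253 0.0321] 0.2 129 96
[0.2779 0.2701 0.032 ] 15.4 72 37
grasp [ 0.4219 -0.128   0.2167] yaw -0.0 tilt [-0.001  0.    -1.   ] rows dxyz [ 6.94 -7.22  2.22] turn 2.8132583079897273
```

View pics/t1.png

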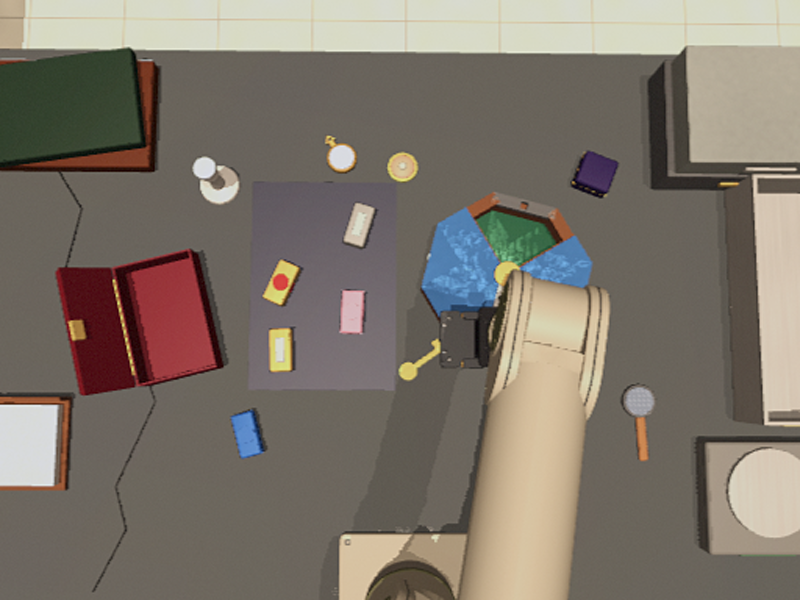

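```bash
python3 -m jog '[[[0.47,-0.5,0,0],[0.95,-1,0,0],[0.95,-1,0,0],[0.95,-1,0,0],[0.95,-1,0,0],[0.95,-1,0.5,0],[0.95,-1,0.5,0],[0.77,-0.72,0.5,0.9],[0,0,0.5,0.9],[0,0,0,0.95],[0,0,0,0],[0,0,0,0]]]' 1; python3 -c "
from h import *
to(.6298,.0886,.020,-17)"
```

```text
clock: 10.2
ee_pos: [0.6305, 0.0885, 0.2082]
ee_rot: [3.109, -0.448, -0.001]
ft_force: [-0.1, -0.6, 0.7]
gripper_width: 0.0873
grasp_force: 0.0
grasp [0.6305 0.0885 0.1572] yaw -16.4 tilt [-0. -0. -1.] rows dxyz [-0.02  0.    4.57] turn 0.10161052648930043
```

```bash
python3 -m jog '[[[0,0,1,0.1],[0,0,1,0],[0,0,1,0],[0,0,0.9,0],[0,0,0.5,0],[0,0,0,0],[0,0,0,0]]]'; python3 -m jog '[[[0,0,0,0],[0,0,0,0],[0,0,0,0],[0,0,0,0],[0,0,0,0],[0,0,-0.5,0],[0,0,-1,0],[0,0,-1,0],[0,0,-1,0],[0,0,-0.8,0],[0,0,0,0],[0,0,0,0]]]' 0; python3 -c "
from h import *
to(.604,-.175,.15,-14.6)"
```

```text
clock: 11.08
ee_pos: [0.6313, 0.0887, 0.0778]
ee_rot: [-3.106, 0.467, -0.003]
ft_force: [-0.8, 0.1, -0.8]
gripper_width: 0.0872
grasp_force: 0.0
clock: 12.58
ee_pos: [0.6302, 0.0884, 0.2049]
ee_rot: [3.106, -0.467, -0.001]
ft_force: [-0.6, 0.5, -1.9]
gripper_width: 0.0355
grasp_force: 30.0
grasp [0.6302 0.0883 0.1539] yaw -17.1 tilt [-0.001 -0.    -1.   ] rows dxyz [1.75 8.65 0.13] turn -0.41936387417721005
```

```bash
python3 -m jog '[[[0.1,0.5,0,0],[0.2,1,0,0],[0.2,1,0,0],[0.2,1,0,0],[0.2,1,0,0],[0.2,1,0,0],[0.2,1,0,0],[0.2,1,0,0],[0.25,1.0,0,0],[0,0.15,0,-0.4],[0,0,0,0],[0,0,0,0]]]'; python3 -c "
from h import *
to(.604,-.175,.035,-14.6)"
```

```text
clock: 14.08
ee_pos: [0.6042, -0.1748, 0.2051]
ee_rot: [-3.115, 0.403, 0.001]
ft_force: [0.4, 1.3, -0.9]
gripper_width: 0.0356
grasp_force: 30.0
grasp [ 0.6041 -0.1748  0.1541] yaw -14.7 tilt [-0.001  0.    -1.   ] rows dxyz [0.   0.01 3.97] turn -0.024654902559916536
```

```bash
python3 -m jog '[[[0,0,0.9,0],[0,0,0.9,0],[0,0,0.9,0],[0,0,0.7,0],[0,0,0.3,0],[0,0,0.2,0],[0,0,0.1,0],[0,0,0,0],[0,0,0,0]]]';python3 -m jog '[[[0,0,0,0],[0,0,0,0],[0,0,0,0],[0,0,-0.5,0],[0,0,-1,0],[0,0,-1,0],[0,0,-1,0],[0,0,-1,0],[0,0,-1,0],[0,0,0,0],[0,0,0,0]]]' 0.58; python3 - <<'E'
from h import *
to(.4219,-.1275,.097,0)
E
```

```text
clock: 15.2
ee_pos: [0.6064, -0.175, 0.0911]
ee_rot: [3.114, -0.402, 0.008]
ft_force: [-14.3, 3.7, 36.8]
gripper_width: 0.0356
grasp_force: 30.0
clock: 16.58
ee_pos: [0.6042, -0.1749, 0.2505]
ee_rot: [3.116, -0.402, -0.0]
ft_force: [-0.1, -0.6, 0.6]
gripper_width: 0.0503
grasp_force: 0.0
grasp [ 0.6042 -0.1749  0.1995] yaw -14.7 tilt [-0. -0. -1.] rows dxyz [-6.28  0.01  3.42] turn -2.452685179742128
```

```bash
python3 -m jog '[[[-0.5,0,0,0],[-1,0,0,0],[-1,0,0,0],[-1,0,0,0],[-1,0,0,0],[-1,0,0,0],[-0.78,0,0,0],[0,0,0,-0.9],[0,0,0,-0.9],[0,0,0,-0.65],[0,0,0,0],[0,0,0,0]]]' 0.7; python3 - <<'E'
from h import *
to(.4219,-.1275,.097,0)
d=arm.get_image("top")
for b in blobs(d,np.ones((384,512),bool),.025,.048,200): print(*b[:5])
cv2.imwrite("pics/t2.png",cv2.resize(d["frame"][100:240,240:400,::-1],(640,560),interpolation=cv2.INTER_CUBIC))
E
```

```text
clock: 18.08
ee_pos: [0.422, -0.1271, 0.2502]
ee_rot: [-3.141, 0.003, 0.001]
ft_force: [0.8, 0.8, -0.7]
gripper_width: 0.0607
grasp_force: 0.0
grasp [ 0.4219 -0.1271  0.1992] yaw -0.1 tilt [-0.001  0.    -1.   ] rows dxyz [0.   0.02 3.41] turn -0.01780693964289526
[0.8241 0.5707 0.0348] -89.4 255 201 [113.5  53.   32. ]
[ 0.7777 -0.4317  0.0368] 27.9 225 93 [44. 40. 37.]
[ 0.7211 -0.3152  0.0436] -21.1 63 61 [65. 45. 85.]
[ 0.5004 -0.5497  0.0365] 0.4 400 9 [86. 76. 67.]
[ 0.6036 -0.1738  0.0377] -14.5 72 37 [202. 187. 169.]
[0.485  0.4549 0.0371] -17.5 224 101 [41.  8. 10.]
[0.5302 0.219  0.0319] -23.0 72 37 [216. 195. 105.]
[0.4815 0.099  0.0323] -2.2 70 37 [215. 182. 187.]
[0.4173 0.2168 0.0318] 0.7 70 37 [216. 211. 118.]
[0.2602 0.6254 0.0322] 0.6 129 96 [216. 218. 218.]
[0.2781 0.2704 0.0318] 15.8 72 37 [ 90. 138. 202.]
[ 0.1816 -0.4847  0.0415] -3.8 179 24 [59. 53. 46.]
```

View pics/t2.png

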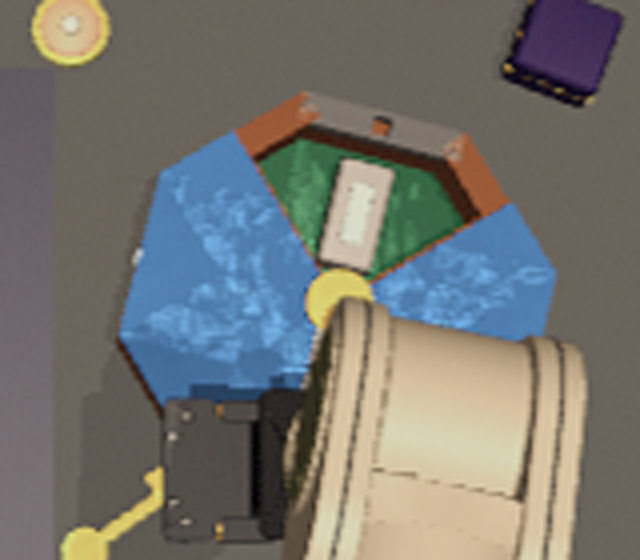

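```bash
python3 -m jog '[[[0,0,0.9,0],[0,0,0.9,0],[0,0,0.9,0],[0,0,0.5,0],[0,0,0.2,0],[0,0,0,0],[0,0,0,0]]]'; python3 -m jog '[[[0,0,0,0],[0,0,0,0],[0,0,0,0],[0,0,0,0],[0,0,0,0],[0,0,-0.3,0],[0,0,-0.3,0],[0,0,0,0],[0,0,0,0]]]' 0
```

```text
clock: 19.0
ee_pos: [0.4227, -0.1272, 0.1494]
ee_rot: [3.141, -0.001, 0.002]
ft_force: [-0.0, -0.2, 0.5]
gripper_width: 0.061
grasp_force: 0.0
clock: 20.12
ee_pos: [0.4221, -0.1271, 0.1663]
ee_rot: [-3.142, 0.0, 0.0]
ft_force: [4.5, -0.4, -12.3]
gripper_width: 0.0288
grasp_force: 30.0
```

```bash
python3 -m jog '[[[-0.06,0.35,0,0],[-0.06,0.35,0,0],[0,0.71,0,0],[0.13,0.7,0,0],[0.25,0.66,0,0],[0.36,0.61,0,0],[0.46,0.54,0,0],[0.55,0.45,0,0],[0.62,0.35,0,0],[0.34,0.12,0,0],[0.33,0.12,0,0],[0,0,0,0],[0,0,0,0],[0,0,0,0]]]'; python3 - <<'E'
from h import *
c=np.array([.540,-.158])
p=arm.state()["ee_pos"][:2]; print(np.degrees(np.arctan2(*(p-c)[::-1])),np.hypot(*(p-c)))
E
```

```text
clock: 21.88
ee_pos: [0.5093, -0.2762, 0.1667]
ee_rot: [3.141, -0.001, -0.0]
ft_force: [-0.5, -1.9, -12.1]
gripper_width: 0.0294
grasp_force: 30.0
-104.5628876963605 0.12207648429715391
```

```bash
python3 -m jog '[[[0,0,0.2,0],[0,0,0.2,0],[0,0,0.19,0],[0,0,0,0],[0,0,0,0]]]'; python3 -m jog '[[[0,0,0,0],[0,0,0,0],[0,0,0,0],[0,0,0,0],[0,0,-1,0],[0,0,-1,0],[0,0,-1,0],[0,0,-0.5,0],[0,0,0,0],[0,0,0,0]]]' 0.7; python3 - <<'E'
from h import *
d=arm.get_image("top")
for b in blobs(d,np.ones((384,512),bool),.025,.04,200): print(*b[:4])
to(.4173,.2168,.15,1)
cv2.imwrite("pics/t3.png",cv2.resize(d["frame"][100:240,240:400,::-1],(640,560),interpolation=cv2.INTER_CUBIC))
E
```

```text
clock: 22.5
ee_pos: [0.5098, -0.2763, 0.149]
ee_rot: [3.141, -0.001, 0.0]
ft_force: [-0.8, -3.8, -8.9]
gripper_width: 0.0289
grasp_force: 30.0
clock: 23.75
ee_pos: [0.5093, -0.2758, 0.2525]
ee_rot: [-3.141, 0.0, 0.002]
ft_force: [0.3, -0.7, 0.0]
gripper_width: 0.0609
grasp_force: 0.0
[0.8211 0.5677 0.0343] 90.0 249 194
[0.5303 0.2189 0.0316] -23.4 72 36
[0.4811 0.0994 0.032 ] -2.2 71 36
[0.4172 0.2168 0.032 ] 0.9 70 37
[0.2602 0.6261 0.032 ] 0.5 129 95
[0.2782 0.2705 0.032 ] 15.3 72 37
grasp [ 0.5092 -0.2757  0.2014] yaw -0.0 tilt [-0.002  0.001 -1.   ] rows dxyz [ -3.06 -16.41   1.74] turn -0.1692654325098104
```

View pics/t3.png

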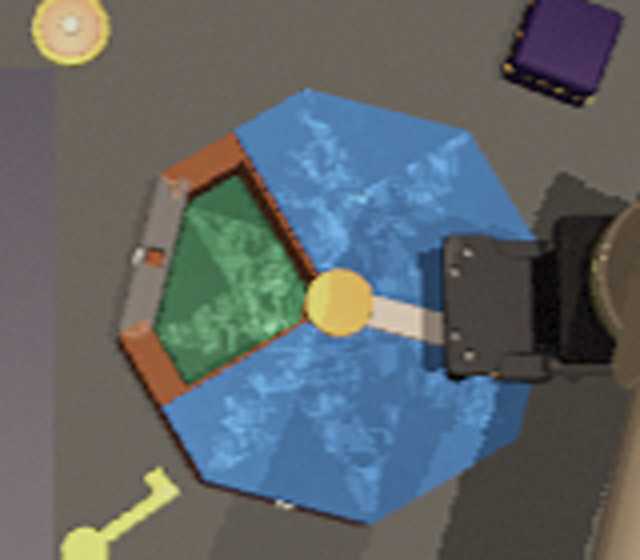

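```bash
python3 -m jog '[[[-0.1,-0.5,0,0],[-0.19,-1,0,0],[-0.19,-1,0,0],[-0.19,-1,0,0],[-0.19,-1,0,0],[-0.19,-1,0,0],[-0.19,-1,0,0],[-0.19,-1,0,0],[-0.19,-1,0,0],[-0.19,-1,0,0],[-0.19,-1,0,0],[-0.19,-1,0,0],[-0.19,-1,0,0],[-0.19,-1,0,0],[-0.19,-1,0.4,0],[-0.19,-1,0.6,0],[-0.1,-0.91,0.7,0],[0,0,0,-0.17],[0,0,0,0],[0,0,0,0]]]' 1; python3 -c "
from h import *
to(.4173,.2168,.026,1)"
```

```text
clock: 26.3
ee_pos: [0.4188, 0.2156, 0.2033]
ee_rot: [3.141, 0.025, 0.002]
ft_force: [0.7, -0.5, -0.8]
gripper_width: 0.0872
grasp_force: 0.0
grasp [0.4188 0.2156 0.1523] yaw 0.9 tilt [ 0.001 -0.    -1.   ] rows dxyz [-0.05 -0.04  4.21] turn -0.014229161668642595
```

```bash
python3 -m jog '[[[-0.05,-0.04,1,0],[0,0,1,0],[0,0,1,0],[0,0,0.8,0],[0,0,0.4,0],[0,0,0,0],[0,0,0,0]]]'; python3 -m jog '[[[0,0,0,0],[0,0,0,0],[0,0,0,0],[0,0,0,0],[0,0,0,0],[0,0,-0.5,0],[0,0,-1,0],[0,0,-1,0],[0,0,-1,0],[0,0,-0.8,0],[0,0,0,0],[0,0,0,0]]]' 0; python3 -c "
from h import *
to(.557,-.0936,.15,-14.6)"
```

```text
clock: 27.18
ee_pos: [0.4175, 0.2178, 0.0778]
ee_rot: [-3.141, -0.027, -0.002]
ft_force: [0.4, 0.6, 0.0]
gripper_width: 0.0871
grasp_force: 0.0
clock: 28.68
ee_pos: [0.4165, 0.2173, 0.2053]
ee_rot: [3.141, 0.028, -0.001]
ft_force: [0.1, -0.5, -1.5]
gripper_width: 0.0358
grasp_force: 29.9
grasp [0.4164 0.2172 0.1543] yaw 1.0 tilt [-0.001 -0.001 -1.   ] rows dxyz [ 4.5  10.44  0.15] turn 2.600818775685326
```

```bash
python3 -m jog '[[[0.2,0.5,0,0],[0.43,1,0,0],[0.43,1,0,0],[0.43,1,0,0],[0.43,1,0,0],[0.43,1,0,0],[0.43,1,0,0],[0.43,1,0,0],[0.43,1,0,0],[0.43,1,0,0],[0.43,0.94,0,0],[0,0,0,0.9],[0,0,0,0.9],[0,0,0,0.8],[0,0,0,0],[0,0,0,0]]]'; python3 -c "
from h import *
to(.557,-.0936,.035,-14.6)
d=arm.get_image('top')
cv2.imwrite('pics/t4.png',cv2.resize(d['frame'][100:240,240:400,::-1],(640,560)))
d=arm.get_image('scene')
cv2.imwrite('pics/s4.png',cv2.resize(d['frame'][120:280,130:290,::-1],(600,600)))
"
```

```text
clock: 30.68
ee_pos: [0.557, -0.0931, 0.2051]
ee_rot: [-3.116, 0.396, 0.002]
ft_force: [0.2, 0.1, -2.1]
gripper_width: 0.0354
grasp_force: 29.9
grasp [ 0.557  -0.0931  0.1541] yaw -14.5 tilt [-0.001  0.    -1.   ] rows dxyz [0.01 0.02 3.97] turn 0.02060718109132627
```

View pics/s4.png

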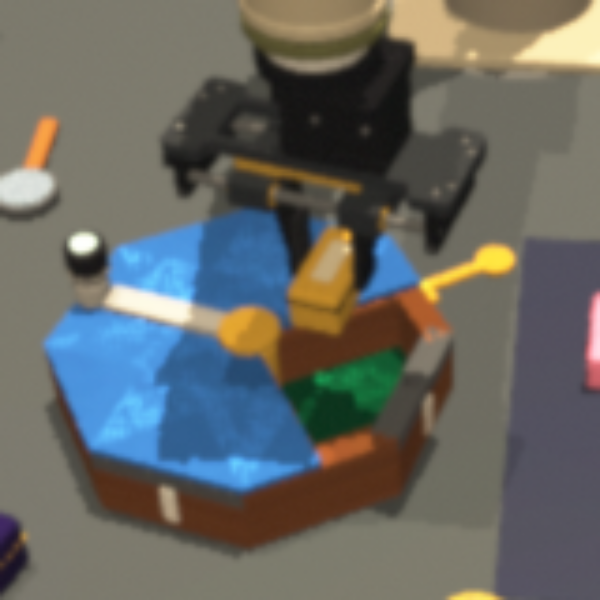

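```bash
python3 -m jog '[[[0,0,0.9,0],[0,0,0.9,0],[0,0,0.9,0],[0,0,0.7,0],[0,0,0.3,0],[0,0,0.1,0],[0,0,0,0],[0,0,0,0]]]'
```

```text
clock: 31.78
ee_pos: [0.5573, -0.0932, 0.0942]
ee_rot: [3.115, -0.398, -0.0]
ft_force: [-12.6, 1.5, 22.6]
gripper_width: 0.0358
grasp_force: 30.0
```

```bash
python3 -c "
from h import *
print(arm.state())
d=arm.get_image('scene'); a=cv2.resize(d['frame'][150:270,140:280,::-1],None,fx=4,fy=4,interpolation=cv2.INTER_CUBIC)
cv2.imwrite('pics/s5.png',a)
d=arm.get_image('wrist')
cv2.imwrite('pics/w5.png',d['frame'][:,:,::-1])
"
```

```text
{'clock': 31.775, 'qpos': array([ 0.46902995,  0.43930004, -0.46116871,  1.80222975,  0.23543023,
        0.95463126, -1.9162365 ]), 'joint_vel': array([-0.00145777, -0.00042857,  0.00154895, -0.00047129,  0.00054629,
       -0.00070627,  0.00014768]), 'joint_efforts': array([ -0.4069005 , -49.85948682,  -5.1425904 , -31.22490406,
         0.54411225,  -4.31773335,  -0.17544785]), 'ee_pos': array([ 0.55729454, -0.0932036 ,  0.09419495]), 'ee_rot': array([ 3.11514450e+00, -3.97809766e-01, -3.98341444e-04]), 'ft_force': array([-12.62594709,   1.47938831,  22.64234809]), 'torque': array([0.29977504, 2.82725618, 0.14345799]), 'grasp_force': 30.003132820129395, 'gripper_width': 0.035794318552913894}
```

View pics/s5.png

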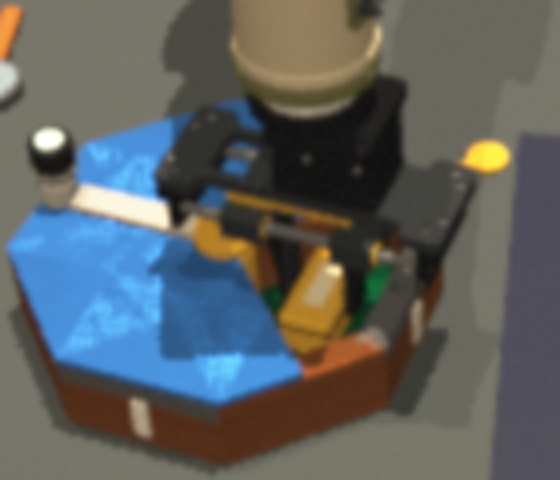

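View pics/w5.png

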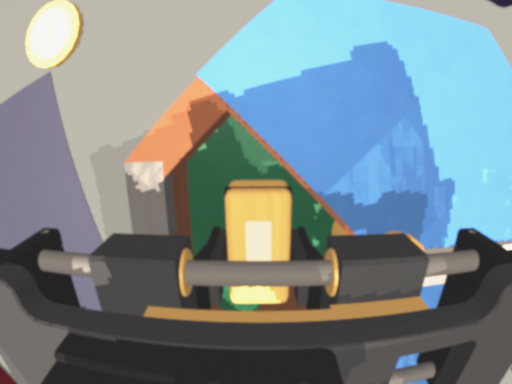

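```bash
python3 -m jog '[[[0,0,0,0],[0,0,0,0],[0,0,0,0],[0,0,-0.5,0],[0,0,-1,0],[0,0,-1,0],[0,0,-1,0],[0,0,-1,0],[0,0,-1,0],[0,0,0,0],[0,0,0,0]]]' 0.58; python3 - <<'E'
from h import *
to(.5303,.2189,.15,-23.5)
E
```

```text
clock: 33.25
ee_pos: [0.5571, -0.0932, 0.2569]
ee_rot: [3.116, -0.399, 0.0]
ft_force: [0.1, 0.2, -0.8]
gripper_width: 0.0506
grasp_force: 0.0
grasp [ 0.5571 -0.0932  0.2059] yaw -14.6 tilt [ 0. -0. -1.] rows dxyz [-3.49 -9.84  1.86] turn 1.4844334537867994
```

```bash
python3 -m jog '[[[-0.18,-0.5,0,0],[-0.36,-1,0,0],[-0.36,-1,0,0],[-0.36,-1,0,0],[-0.36,-1,0,0],[-0.36,-1,0,0],[-0.36,-1,0,0],[-0.36,-1,0.4,0],[-0.36,-1,0.5,0],[-0.36,-1,0.5,0],[-0.07,-0.34,0.4,0.75],[0,0,0,0.75],[0,0,0,0],[0,0,0,0]]]' 1; python3 - <<'E'
from h import *
d=arm.get_image("top")
for b in blobs(d,np.ones((384,512),bool),.025,.048,150): print(*b[:4])
d=arm.get_image("scene")
for b in blobs(d,np.ones((384,512),bool),.025,.048,150): print(*b[:4])
to(.5303,.2189,.026,-23.5)
E
```

```text
clock: 35.0
ee_pos: [0.53, 0.2193, 0.2028]
ee_rot: [3.075, -0.642, -0.0]
ft_force: [-0.5, 0.8, 0.1]
gripper_width: 0.0872
grasp_force: 0.0
[0.8244 0.5707 0.0347] -89.8 255 201
[ 0.7737 -0.436   0.0368] 30.6 231 101
[ 0.7205 -0.3153  0.0438] -21.5 62 61
[ 0.5005 -0.5494  0.0361] 0.4 400 9
[ 0.5786 -0.0882  0.0376] 30.8 90 81
[0.4755 0.4602 0.0375] -12.0 216 86
[0.481  0.099  0.0319] -2.2 71 37
[0.2604 0.6257 0.0323] 0.1 129 95
[0.2779 0.2701 0.0319] 15.2 72 37
[ 0.1838 -0.4824  0.0404] -10.3 182 36
[-0.7074  0.8223  0.0362] 77.8 491 88
[ 0.0444 -0.0032  0.0366] 87.0 146 67
[ 0.3397 -0.5413  0.0375] -12.0 507 90
[ 0.4064 -0.6971  0.0365] -21.2 254 90
[0.2671 0.6672 0.0315] 88.7 183 151
[0.4278 0.4466 0.0368] 42.3 201 85
[0.5086 0.3666 0.0367] 47.9 239 112
[0.4816 0.0978 0.0312] 0.2 76 35
[ 0.5167 -0.0985  0.0368] -72.0 110 39
[ 0.6132 -0.1483  0.0363] -81.8 283 142
[0.5314 0.2179 0.0313] -23.6 73 36
[ 0.5842 -0.0828  0.0375] -23.7 72 36
[ 0.7222 -0.3156  0.0437] -21.2 63 63
[ 0.8196 -0.4303  0.0367] -26.1 222 89
[0.8251 0.4839 0.034 ] 1.8 202 86
grasp [0.5303 0.2189 0.1519] yaw -23.6 tilt [ 0. -0. -1.] rows dxyz [ 0.  -0.   4.2] turn -0.01793691745235293
```

```bash
python3 -m jog '[[[0,0,1,0],[0,0,1,0],[0,0,1,0],[0,0,0.8,0],[0,0,0.4,0],[0,0,0,0],[0,0,0,0]]]'; python3 -m jog '[[[0,0,0,0],[0,0,0,0],[0,0,0,0],[0,0,0,0],[0,0,0,0],[0,0,-0.5,0],[0,0,-1,0],[0,0,-1,0],[0,0,-1,0],[0,0,-1,0],[0,0,-1,0],[0,0,-0.8,0],[0,0,0,0],[0,0,0,0]]]' 0; python3 -c "
from h import *
to(.471,.400,.21,-76.5)"
```

```text
clock: 35.98
ee_pos: [0.531, 0.2191, 0.0779]
ee_rot: [-3.074, 0.642, -0.002]
ft_force: [-0.4, -1.0, 0.2]
gripper_width: 0.0871
grasp_force: 0.0
clock: 37.72
ee_pos: [0.53, 0.2186, 0.265]
ee_rot: [3.074, -0.642, -0.001]
ft_force: [0.4, 0.2, -2.0]
gripper_width: 0.0353
grasp_force: 29.9
grasp [0.5299 0.2186 0.214 ] yaw -23.6 tilt [-0.001 -0.001 -1.   ] rows dxyz [-4.22 -4.76  0.13] turn 8.817676645135677
```

```bash
python3 -m jog '[[[-0.4,-0.5,0,0],[-0.85,-0.95,0,0],[-0.85,-0.95,0,0],[-0.85,-0.95,0,0],[-0.85,-0.95,0,0],[-0.42,-0.46,0,0],[0,0,0,0.98],[0,0,0,0.98],[0,0,0,0.98],[0,0,0,0.98],[0,0,0,0.98],[0,0,0,0.98],[0,0,0,0.98],[0,0,0,0.98],[0,0,0,0.98],[0,0,0,0],[0,0,0,0]]]'; python3 -c "
from h import *
to(.471,.400,.045,-76.5)
d=arm.get_image('scene'); a=cv2.resize(d['frame'][140:260,340:500,::-1],None,fx=4,fy=4,interpolation=cv2.INTER_CUBIC)
cv2.imwrite('pics/s6.png',a)
"
```

```text
clock: 39.85
ee_pos: [0.5512, 0.2912, 0.1908]
ee_rot: [-2.63, 1.668, 0.168]
ft_force: [0.0, -0.1, -1.7]
gripper_width: 0.0355
grasp_force: 29.9
grasp [0.5472 0.2951 0.1402] yaw -64.9 tilt [-0.079  0.077 -0.994] rows dxyz [-3.89  0.68  3.62] turn 1.938237883604998
```

View pics/s6.png

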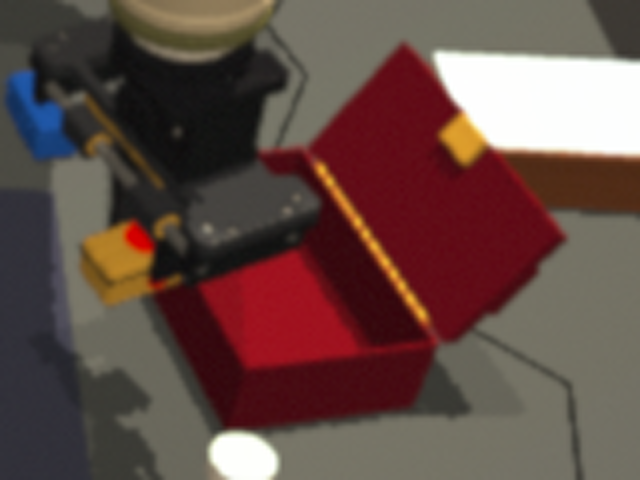

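```bash
python3 -c "
from h import *
s=arm.state();print(s['qpos'],s['ee_pos'],s['ft_force'])"
```

```text
[-1.3584985   0.85754617  1.3376032   1.60758572 -0.91995894  1.45608766
 -2.60322289] [0.55126302 0.29137414 0.19115791] [-0.23390343  0.53933688 -2.0145903 ]
```

```bash
python3 -m jog '[[[0,0,-0.5,-0.5],[0,0,-0.5,-0.9],[0,0,-0.5,-0.9],[0,0,-0.5,-0.9],[0,0,0,-0.9],[0,0,0,0]]]'; python3 -c "
from h import *
s=arm.state();print(s['qpos'])
to(.471,.400,.21,-76.5)"
```

```text
clock: 40.65
ee_pos: [0.5566, 0.2853, 0.2523]
ee_rot: [-2.902, 1.061, 0.154]
ft_force: [-0.9, 0.6, -1.9]
gripper_width: 0.0355
grasp_force: 29.9
[-1.33537745  0.73964407  1.30953806  1.53445144 -0.79648166  1.50178241
 -2.24754382]
grasp [0.5527 0.2893 0.2016] yaw -40.1 tilt [-0.077  0.079 -0.994] rows dxyz [-4.46 -1.06  0.22] turn 6.058638366022506
```

```bash
python3 -m jog '[[[0,0,-0.3,-1],[0,0,0,-1],[0,0,0,-1],[0,0,0,-1],[0,0,0,-1],[0,0,0,-1],[0,0,0,-1],[0,0,0,-1],[0,0,0,-1],[0,0,0,-1],[0,0,0,-1],[0,0,0,-1],[0,0,0,-1],[0,0,0,-1],[0,0,0,-1],[0,0,0,-1],[0,0,0,-1],[0,0,0,-1],[0,0,0,-1],[0,0,0,-1]]]'; python3 -m jog '[[[0,0,0,-1],[0,0,0,-1],[0,0,0,-1],[0,0,0,-0.9],[0,0,0,0],[0,0,0,0]]]'; python3 -c "
from h import *
s=arm.state();print(s['qpos'])
to(.471,.390,.21)"
```

```text
clock: 43.15
ee_pos: [0.5572, 0.2841, 0.2602]
ee_rot: [-2.326, -1.945, 0.015]
ft_force: [-0.4, -0.2, -2.2]
gripper_width: 0.0353
grasp_force: 29.9
clock: 43.9
ee_pos: [0.5573, 0.2842, 0.2599]
ee_rot: [-1.889, -2.372, -0.018]
ft_force: [-0.9, -0.7, -1.8]
gripper_width: 0.0357
grasp_force: 29.9
[-1.08711479e+00  4.64449014e-01  8.04601815e-01  1.51249947e+00
 -4.36881646e-01  1.36759820e+00  9.39304410e-04]
grasp [0.5533 0.2881 0.2093] yaw 102.8 tilt [-0.078  0.077 -0.994] rows dxyz [ 3.91 -1.9   0.45] turn None
```

```bash
python3 -m jog '[[[0.4,-0.2,0,0],[0.8,-0.4,0,0],[0.8,-0.4,0,0],[0.8,-0.4,0.2,0],[0.8,-0.4,0.2,0],[0.31,-0.1,0,0],[0,0,0,0],[0,0,0,0]]]'; python3 -c "
from h import *
s=arm.state();print(s['qpos'])
to(.471,.390,.05)"
```

```text
clock: 44.9
ee_pos: [0.4757, 0.3848, 0.2623]
ee_rot: [-1.888, -2.373, -0.019]
ft_force: [-0.2, 0.1, -1.2]
gripper_width: 0.036
grasp_force: 29.9
[-1.30491232  0.40427629  0.78380002  1.5659778  -0.40052206  1.32742357
 -0.22604037]
grasp [0.4717 0.3887 0.2116] yaw 102.8 tilt [-0.077  0.077 -0.994] rows dxyz [-0.45  0.3   5.36] turn None
```

```bash
python3 -m jog '[[[-0.08,0.06,0.9,0],[-0.08,0.06,0.9,0],[-0.08,0.06,0.9,0],[-0.08,0.06,0.9,0],[-0.08,0.06,0.9,0],[-0.05,0.02,0.5,0],[0,0,0.3,0],[0,0,0,0],[0,0,0,0]]]'; python3 -c "
from h import *
to(.471,.390,.05)"
```

```text
clock: 46.02
ee_pos: [0.4752, 0.3875, 0.1031]
ee_rot: [-1.886, -2.375, -0.021]
ft_force: [0.6, 0.4, -1.3]
gripper_width: 0.0354
grasp_force: 29.9
grasp [0.4713 0.3915 0.0524] yaw 102.9 tilt [-0.077  0.078 -0.994] rows dxyz [-0.06 -0.02  0.08] turn None
```

```bash
python3 -m jog '[[[-0.03,0.02,0.3,0],[0,0,0,0],[0,0,0,0],[0,0,0,0]]]'; python3 -m jog '[[[0,0,0,0],[0,0,0,0],[0,0,0,0],[0.08,-0.05,-0.8,0],[0.08,-0.05,-0.8,0],[0.08,-0.05,-0.8,0],[0.08,-0.05,-0.9,0],[0.08,-0.05,-0.9,0],[0.08,-0.05,-0.9,0],[0,0,0,0],[0,0,0,0]]]' 0.7; python3 - <<'E'
from h import *
to(.5093,-.276,.21,134)
d=arm.get_image("scene")
for b in blobs(d,np.ones((384,512),bool),.03,.048,120): print(*b[:5])
cv2.imwrite("pics/s7.png",cv2.resize(d["frame"][:,:,::-1],(800,600),interpolation=cv2.INTER_CUBIC))
E
```

```text
clock: 46.52
ee_pos: [0.4749, 0.3881, 0.0936]
ee_rot: [-1.884, -2.375, -0.021]
ft_force: [-0.4, 3.9, 4.4]
gripper_width: 0.0359
grasp_force: 30.0
clock: 47.9
ee_pos: [0.4745, 0.3871, 0.2463]
ee_rot: [-1.885, -2.374, -0.017]
ft_force: [0.2, 0.4, -0.3]
gripper_width: 0.0607
grasp_force: 0.0
grasp [0.4705 0.391  0.1956] yaw 102.9 tilt [-0.079  0.077 -0.994] rows dxyz [-21.82  -3.86  -2.29] turn -5.176981630600875
[-0.7287  0.4301  0.0388] 73.2 309 108 [102.  98.  83.]
[ 0.0441 -0.0016  0.0387] 89.6 145 66 [118. 103.  81.]
[ 0.1865 -0.5246  0.04  ] 0.1 178 92 [92. 85. 72.]
[ 0.4071 -0.6989  0.039 ] -20.6 258 89 [107.  98.  83.]
[ 0.4463 -0.55    0.0392] 0.1 299 8 [109. 100.  85.]
[0.2675 0.6707 0.0321] 89.5 175 150 [254. 255. 254.]
[0.2781 0.2679 0.032 ] 14.0 72 35 [ 42. 121. 226.]
[0.4254 0.4392 0.0392] 46.6 216 100 [57. 10. 16.]
[0.509  0.3669 0.0391] 47.6 238 110 [72. 10. 17.]
[0.4826 0.0989 0.032 ] -2.6 71 34 [255. 216. 225.]
[ 0.5173 -0.0995  0.0392] -71.1 108 37 [83. 46. 25.]
[0.4695 0.3931 0.0342] -76.4 70 39 [251. 142.  42.]
[ 0.62   -0.1231  0.0391] -69.0 266 108 [82. 48. 28.]
[ 0.5854 -0.0824  0.0376] -21.2 74 35 [254. 244.  81.]
[ 0.7226 -0.3158  0.0441] 69.4 62 60 [63. 39. 96.]
[ 0.8201 -0.4295  0.0395] -25.5 220 87 [54. 51. 46.]
[0.8253 0.484  0.0346] 0.3 201 82 [97.  41.5 18. ]
```

View pics/s7.png

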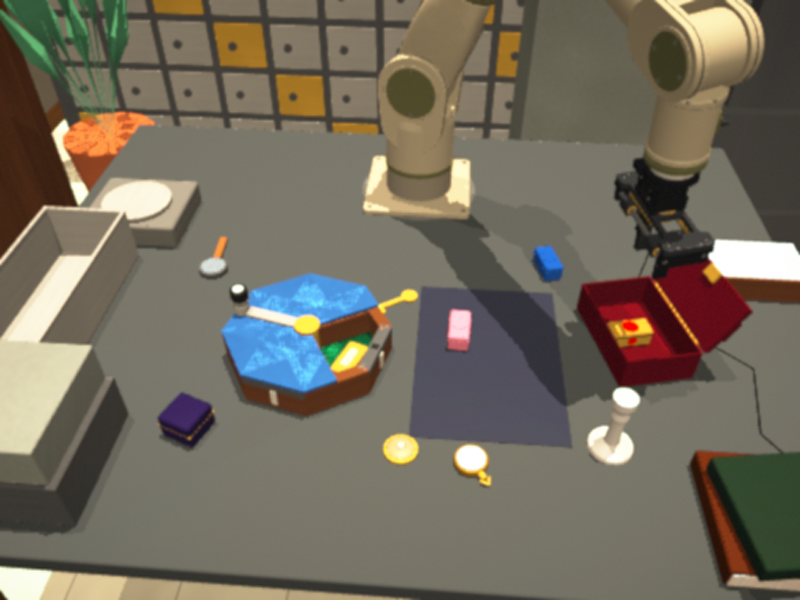

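```bash
python3 -m jog '[[[-0.5,-0.09,-0.2,0],[-1,-0.18,-0.2,0],[-1,-0.18,-0.1,0],[-1,-0.18,-0.1,0],[-1,-0.18,-0.1,0],[-1,-0.18,-0.1,0],[-1,-0.18,-0.1,0],[-1,-0.18,-0.1,0],[-1,-0.18,-0.1,0],[-1,-0.18,-0.1,0],[-1,-0.18,-0.1,0],[-1,-0.18,-0.1,0],[-1,-0.18,-0.1,0],[-1,-0.18,-0.1,0],[-1,-0.18,-0.1,0],[-1,-0.18,-0.1,0],[-1,-0.18,-0.1,0],[-1,-0.18,-0.1,0],[-1,-0.18,-0.1,0],[0,0,0,0]]]';python3 -m jog '[[[-1,-0.18,-0.1,0],[-1,-0.18,-0.1,0],[-0.8,-0.15,-0.1,0],[0,0,0,-0.9],[0,0,0,-0.9],[0,0,0,-0.9],[0,0,0,-0.9],[0,0,0,-0.9],[0,0,0,-0.68],[0,0,0,0],[0,0,0,0]]]';  python3 - <<'E'
from h import *
print(arm.state()["qpos"])
d=arm.get_image("top")
for b in blobs(d,np.ones((384,512),bool),.1,.125,20): print(*b[:3])
to(.5093,-.276,.16,134); to(.5093,-.276,.097,134)
E
```

```text
clock: 50.45
ee_pos: [0.5051, -0.1822, 0.2639]
ee_rot: [-1.891, -2.371, -0.017]
ft_force: [0.4, 0.8, 0.3]
gripper_width: 0.0609
grasp_force: 0.0
clock: 51.82
ee_pos: [0.5109, -0.2644, 0.2659]
ee_rot: [-1.184, -2.798, -0.063]
ft_force: [-0.6, 0.2, -0.9]
gripper_width: 0.061
grasp_force: 0.0
[-0.28177648  0.40940845  0.90999744  1.59536629 -0.34395856  1.41047122
  1.45031798]
[ 0.8038 -0.4297  0.1126] -0.0 180
[0.703  0.3317 0.1143] 63.5 35
[ 0.7052 -0.5122  0.1122] 86.6 68
[ 0.6779 -0.5879  0.1082] -89.7 83
[ 0.4424 -0.5535  0.1083] 10.1 295
[0.4454 0.4984 0.1122] 14.3 200
[ 0.5104 -0.2694  0.1095] -44.2 21
grasp [ 0.5069 -0.2605  0.2152] yaw 134.1 tilt [-0.078  0.078 -0.994] rows dxyz [-0.63 -0.3   1.78] turn 0.019926170319990888
grasp [ 0.5069 -0.2605  0.2152] yaw 134.1 tilt [-0.078  0.078 -0.994] rows dxyz [-0.86 -0.3   3.87] turn 0.019926170319990888
```

```bash
python3 -m jog '[[[-0.32,-0.15,0.9,0],[-0.31,-0.15,0.88,0],[0,0,0,0],[-0.08,0,0.7,0],[-0.08,0,0.7,0],[-0.05,0,0.45,0],[-0.02,0,0.24,0],[0,0,0,0],[0,0,0,0]]]'; python3 - <<'E'
from h import *
to(.5093,-.276,.097,134)
E
```

```text
clock: 53.0
ee_pos: [0.5136, -0.2806, 0.1482]
ee_rot: [-1.183, -2.8, -0.062]
ft_force: [0.3, 0.2, 0.2]
gripper_width: 0.0611
grasp_force: 0.0
grasp [ 0.5096 -0.2767  0.0975] yaw 134.2 tilt [-0.077  0.077 -0.994] rows dxyz [0.02 0.01 0.02] turn 0.02840582929699072
```

```bash
python3 -m jog '[[[0,0,0,0],[0,0,0,0],[0,0,0,0],[0,0,0,0],[0,0,0,0],[0,0,0,0]]]' 0; python3 - <<'E'
from h import *
to(.5093,-.276,.097,134)
c=np.array([.540,-.158]); a,R=yaw()
for st in (255.4,165.4):
    t=np.radians(st-np.arange(0,91,10)); q=np.c_[np.cos(t)*.122,np.sin(t)*.122,0*t]/.03
    print((np.diff(q,axis=0)@R).round(2).tolist())
print("up .018", (R.T@[0,0,.6]).round(2))
E
```

```text
clock: 53.75
ee_pos: [0.5135, -0.2802, 0.1477]
ee_rot: [-1.183, -2.799, -0.063]
ft_force: [0.2, 0.5, 1.6]
gripper_width: 0.0293
grasp_force: 30.0
grasp [ 0.5095 -0.2762  0.0971] yaw 134.2 tilt [-0.078  0.078 -0.994] rows dxyz [0.01 0.   0.  ] turn 0.03198011147763206
[[0.63, -0.31, 0.07], [0.68, -0.2, 0.08], [0.7, -0.08, 0.08], [0.7, 0.05, 0.08], [0.68, 0.17, 0.08], [0.64, 0.29, 0.07], [0.59, 0.39, 0.06], [0.51, 0.49, 0.06], [0.42, 0.57, 0.05]]
[[0.31, 0.64, 0.03], [0.2, 0.68, 0.02], [0.08, 0.7, 0.01], [-0.05, 0.71, -0.01], [-0.17, 0.69, -0.02], [-0.28, 0.65, -0.03], [-0.39, 0.59, -0.04], [-0.49, 0.51, -0.05], [-0.57, 0.42, -0.06]]
up .018 [ 0.07 -0.   -0.6 ]
```

```bash
python3 -m jog '[[[0.04,0,-0.3,0],[0.03,0,-0.3,0],[0,0,0,0],[0,0,0,0]]]'; python3 -m jog '[[[0.32,-0.16,0.04,0],[0.31,-0.15,0.04,0],[0.68,-0.2,0.08,0],[0.7,-0.08,0.08,0],[0.7,0.05,0.08,0],[0.68,0.17,0.08,0],[0.64,0.29,0.07,0],[0.59,0.39,0.06,0],[0.51,0.49,0.06,0],[0.42,0.57,0.05,0],[0,0,0,0],[0,0,0,0]]]'; python3 - <<'E'
from h import *
to(.4219,-.1272,.1148)
E
```

```text
clock: 54.25
ee_pos: [0.513, -0.28, 0.1653]
ee_rot: [-1.182, -2.798, -0.062]
ft_force: [0.2, 1.3, -13.1]
gripper_width: 0.0292
grasp_force: 30.0
clock: 55.75
ee_pos: [0.4263, -0.1317, 0.1654]
ee_rot: [-1.184, -2.802, -0.065]
ft_force: [5.6, -0.2, -13.1]
gripper_width: 0.0288
grasp_force: 30.0
grasp [ 0.4225 -0.1277  0.1147] yaw 134.2 tilt [-0.075  0.078 -0.994] rows dxyz [ 0.03 -0.   -0.  ] turn None
```

```bash
python3 -m jog '[[[0.16,0.32,0.01,0],[0.15,0.32,0.02,0],[0.2,0.68,0.02,0],[0.08,0.7,0.01,0],[-0.05,0.71,-0.01,0],[-0.17,0.69,-0.02,0],[-0.28,0.65,-0.03,0],[-0.39,0.59,-0.04,0],[-0.49,0.51,-0.05,0],[-0.28,0.21,-0.03,0],[-0.29,0.21,-0.03,0],[0,0,0,0],[0,0,0,0],[0,0,0,0]]]'; python3 - <<'E'
from h import *
to(.5708,-.0400,.1148); to(.5708,-.0400,.097)
E
```

```text
clock: 57.5
ee_pos: [0.5745, -0.0438, 0.1647]
ee_rot: [-1.183, -2.799, -0.063]
ft_force: [-0.2, -1.5, -12.2]
gripper_width: 0.0292
grasp_force: 30.0
grasp [ 0.5705 -0.0398  0.114 ] yaw 134.2 tilt [-0.078  0.078 -0.994] rows dxyz [-0.01  0.   -0.03] turn None
grasp [ 0.5705 -0.0398  0.114 ] yaw 134.2 tilt [-0.078  0.078 -0.994] rows dxyz [-0.07  0.    0.56] turn None
```

```bash
python3 -m jog '[[[-0.03,0,0.2,0],[-0.02,0,0.2,0],[-0.02,0,0.17,0],[0,0,0,0],[0,0,0,0]]]'; python3 -m jog '[[[0,0,0,0],[0,0,0,0],[0,0,0,0],[0,0,0,0],[0.04,0,-0.4,0],[0.1,0,-1,0],[0.1,0,-1,0],[0.1,0,-1,0],[0.1,0,-1,0],[-0.5,0,-0.5,0],[-1,0,0,0],[-1,0,0,0],[-1,0,0,0],[-1,0,0,0],[-1,0,0,0],[-1,0,0,0],[-1,0,0,0],[0,0,0,0],[0,0,0,0]]]' 0.7; python3 - <<'E'
from h import *
for n in ("top","scene"):
    d=arm.get_image(n); print(n)
    for b in blobs(d,np.ones((384,512),bool),.1,.125,20): 
        if abs(b[0][1]+.04)<.08: print(*b[:4])
    cv2.imwrite(f"pics/e_{n}.png",cv2.resize(d["frame"][:,:,::-1],(800,600),interpolation=cv2.INTER_CUBIC))
    for b in blobs(d,np.ones((384,512),bool),.03,.048,120): 
        if .2<b[0][0]<.75 and -.3<b[0][1]<.5: print(*b[:5])
E
```

```text
clock: 58.12
ee_pos: [0.5754, -0.0441, 0.1478]
ee_rot: [-1.183, -2.8, -0.063]
ft_force: [-0.6, -0.6, -2.1]
gripper_width: 0.029
grasp_force: 30.0
clock: 60.5
ee_pos: [0.733, -0.2062, 0.2708]
ee_rot: [-1.183, -2.799, -0.062]
ft_force: [-0.3, 0.9, 0.5]
gripper_width: 0.0612
grasp_force: 0.0
top
[ 0.5708 -0.0398  0.1096] 41.8 28 28
[0.4856 0.4559 0.0393] -17.5 224 101 [41.  7. 10.]
[0.4815 0.0988 0.0328] 0.4 68 34 [215. 180. 185.]
[0.4684 0.3939 0.035 ] -76.8 72 37 [215. 194. 105.]
[0.2779 0.2699 0.0328] 16.3 71 35 [ 91. 139. 203.]
scene
[ 0.0438 -0.0023  0.1127] 88.3 144 70
[ 0.5731 -0.0397  0.1086] -33.5 30 28
[0.2793 0.2693 0.0318] 12.8 72 36 [ 48. 138. 244.]
[0.4255 0.4417 0.0394] 46.1 217 98 [57. 10. 16.]
[0.5086 0.3664 0.0394] 47.9 237 111 [71. 10. 17.]
[0.4816 0.0989 0.0321] -3.0 70 34 [255. 209. 221.]
[0.4692 0.3934 0.0342] -76.9 72 38 [254. 217.  61.]
[ 0.6205 -0.1232  0.0389] -69.1 266 109 [82. 47. 28.]
```

View pics/e_scene.png

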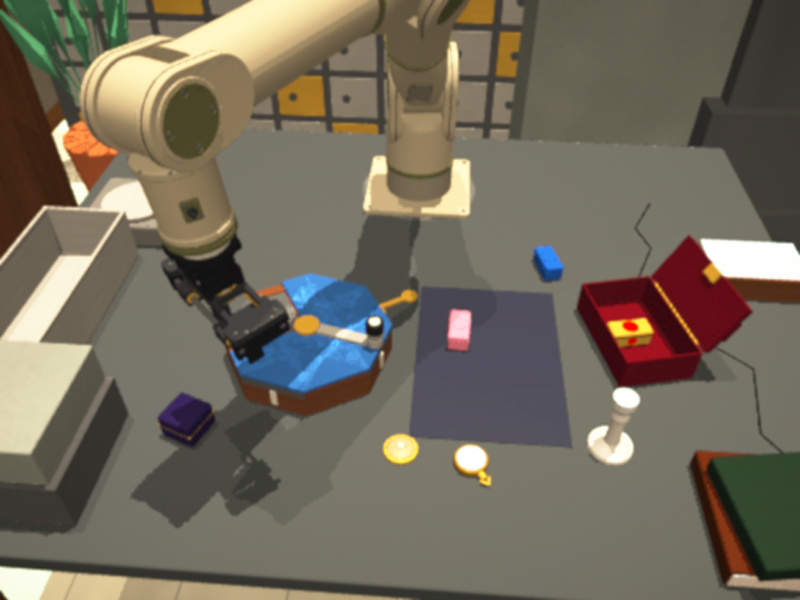

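```bash
python3 -c "
from station import arm
print(arm.hand_in())"
```

```text
the job is handed in; nothing more can be done
None
```

I handed the job in after about 60 s of the 210 s limit, but the hand-in returned no verdict, so I don't know if it passed. The pewter and brass boxes without stickers are in pockets 1 and 2, and the red-stickered brass box is in the tin. The lid is back over the blank deck with the pin home: in the camera images the knob is at its starting position and height. No bystander looked moved in the last picture. One risk: while turning toward the tin, the last joint ran into its range limit (it read -2.603 against -2.6), which tilted the gripper about 6° for the rest of the run.

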